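# Stopper the chemical bottle on the print table

### The arm

A 7-joint arm with a two-finger parallel gripper is mounted at the origin on the work surface. World frame = base frame: x ahead of the robot, y to its left, z up, the work surface at z = 0. Lengths are in m, angles in rad, forces in N, time in s.
With the tool pointing down it reaches from about 0.425 to 0.925 m from the base axis. Payload 6.8 kg.
Tool frame: the origin (TCP) lies between the finger pads; the fingertips stand 17 mm ahead of it and the grasp point (between the pads) lies 2 mm behind it; x points along the fingers, y is the direction in which the jaws open and shut, and the axes are right-handed (so a half turn about x gives the same grasp; the last joint's range is limited). The gripper opens to 85 mm and grips with 20 to 120 N. Pads are 22 mm wide; open, the fingers measure 114 mm over their backs; the gripper's body (76 mm by 85 mm) begins 54 mm behind the grasp point. The pads swing forward as they close: fully open they stand 13 mm farther back than shut.
Start: joints at [1.099, 0.477, 0.022, 1.555, -0.011, 1.109, -0.083], TCP at [0.24, -0.631, 0.248] pointing down, gripper open.
Joint ranges: [-2.96, 2.96], [-0.34, 2.1], [-1.41, 1.46], [0.24, 2.44], [-1.37, 4.51], [0.17, 1.92], [-2.96, 2.96]. Speed limits (rad/s): [2.39, 2.39, 3.14, 3.14, 3.14, 3.14, 3.14].

### API

Orientations are given as a rotation vector (axis times angle).
In Python, from bench import r gives the robot as it stands. The module is installed in compiled form; this text tells all that it offers.
- The arm moves only by the tool apply_moves, never from a script. Its argument "increments" is text: rows parted by semicolons, each of 7 numbers parted by spaces: the finger opening in mm, from 0 to 85.4, then the shift along the tool's x, y, z normalised to -1 to 1, where 1 is 100 cm, then the turn, a rotation vector about the tool's x, y, z normalised to -1 to 1, where 1 is 0.12 rad. In form: gripper x y z wx wy wz; .... A call has exactly 8 rows; each row shifts and turns the commanded pose from where the row before left it, along the tool's axes as they then stand; what a row does not reach is not made up. A row lasts 1/10 s, in which the tool goes at most 50 mm and 8.59 degrees, less where a joint would pass 70% of its speed; a pose out of reach is approached as far as the arm can. A call with a number of a shift or a turn outside -1 to 1 is refused whole. A call with a gripper value outside its range is refused whole. The fingers move at their own pace and stop on an object; "squeeze" is the grip in N (left out, the last holds). Time passes only in rows, so rows that do not move let the fingers close, or fill a call up. It gives the time, the measured TCP pose, the force and the opening at its end, in the units of the state.
- r.get_obs(): the state, without advancing time (a new reading comes with each control period).
- r.grab_frame(name): name is "scene" or "side" or "wrist"; returns a dict with "color" (384x512x3 uint8, blue, green, red), "fx", "fy", "cx", "cy" (pixels), "origin" and "orientation" of the camera in the world. Camera axes: x right, y up, looking along -z (the intrinsics and any distortion apply to the point x, -y, -z); pixel columns grow to the right and rows downward; lengths in m; the calibration is good to about 2 mm. A picture is of the moment at which its call begins. There is no depth.
- r.hand_in(): hands the job in, once; it reports no verdict.
The state is a dict: "clock": time; "joints": joint angles; "qvel": joint speeds; "tau": joint torques, N m; "tcp_pos": TCP position; "orientation": TCP orientation; "contact_force": force on the tool from outside, world axes, zero at the start; "moment": the same for the moment, N m; "grip_width": finger opening in m.
Only numpy, scipy, OpenCV 4.12 (cv2) and the standard library are available. Lean on these libraries where they do the work, as an engineer would, in place of code of your own. Each camera call takes 0.05 s, during which the arm holds its last target. There are 200 camera calls.

### The job

Close the open amber bottle with the loose stopper that fits its neck, the larger of the two: set it upright in the mouth, let the taper find its own centre, and press it straight down until it is tight, keeping up a firm push of at least 15 N for about half a second. The bottle is glass, so never push down on it with more than 25 N; it has to stay standing in its tray. Leave the other things alone and let go of the stopper at the end.

Things in the scene. Friction and masses are not known exactly. Their poses are not given: they have to be found in the camera images.
- stopper: the larger loose stopper, white plastic, about 70 g, upright on the table. Plug tapering from 36 mm diameter at its flat lower end to 44 mm at 40 mm up; then a disc flange 60 mm in diameter, 5 mm thick; on it an octagonal grip knob 40 mm across flats, 24 mm tall, flat top; 69 mm in all. Origin: centre of the plug's lower end, z up; at yaw 0 two of the knob's flats face +x and -x, others every 45 degrees
- stopper_head (a point): centre of the flat top of the larger stopper's knob, 69 mm above its origin
- bottle: the open amber glass bottle, loose in the drip tray, 0.4 to 0.5 kg, 86 mm diameter up to 74 mm, then a shoulder and a neck; lip 60 mm in diameter. Origin: centre of its underside, z up. Bores differ unseen from bottle to bottle: the plug takes up when its lower end is 26 to 38 mm below the lip's top (flange 2 to 14 mm above it), and goes less than 1 mm further under a firm push
- bottle_mouth (a point): centre of the bottle's mouth at the top of the lip, 130 mm above the bottle's origin, z up. The mouth is 49 mm wide at the top, narrows to about 42 mm within the first 10 mm, then follows the same taper as the plug (1 mm of diameter in 5 mm of depth), open below; the flange never reaches the lip
- tray: flat square steel drip tray, fixed on the table, 130 x 130 mm, rim 12 mm high, floor 3 mm thick; the open bottle stands in it, near the middle. Origin: centre of its underside
- small_stopper: a smaller spare stopper of the same make, flange 38 mm in diameter, 52 mm tall; does not fit. To be left alone. Origin: centre of its lower end
- closed_bottle: a smaller amber bottle with its stopper in, 70 mm diameter, 129 mm tall. To be left alone. Origin: centre of its underside
- loupe: a black print magnifier, 52 mm diameter, 48 mm tall. To be left alone. Origin: centre of its underside
- tumbler: an empty drinking glass, 72 mm diameter, 85 mm tall. To be left alone. Origin: centre of its underside
There are look-alikes about, which are no part of the job. Leave any blue or yellow look-alike of the tray alone.

How it is judged:
By the outcome, as a careful person would: the job done as asked, in the order asked, and still so for the second after the job is handed in, with the robot touching nothing.
It also fails if it takes over 54 s, if anything falls off the work surface, if the arm or the gripper's body presses on something with over 40 N, if the wrist force passes 120 N, or if a joint passes its speed limit or range.

## Working session

There is one attempt and no reset: what is moved stays moved. The work goes in short steps, Python scripts to look and compute and a tool call to move; the robot and the scene stay as the last step left them, time stands still between calls to the robot, and variables do not carry over. Pictures are saved under pics/ and viewed, about 8 in all and at most 12, crops included, and the job is handed in when it is done.

Besides the shell and the picture viewer there is one more tool, called after ">>>" as name(argument=value, ...), one argument or row to a line, values as JSON. apply_moves: Moves the arm, as the interface text tells. Scaled input: -1 to 1 covers 100 cm each way for a shift and 0.12 rad each way for a turn. Its arguments: {"type":"object","properties":{"increments":{"type":"string"},"squeeze":{"type":"number"}},"required":["increments"]}

```bash
mkdir -p pics; cat > h.py <<'E'
from bench import r
import numpy as np, cv2
from scipy.spatial.transform import Rotation as R
def rot(o):
    o=np.array(o,float)
    return o if o.shape==(3,3) else (R.from_rotvec(o).as_matrix() if o.size==3 else R.from_quat(o).as_matrix())
def ray(f,u,v):
    d=np.array([(u-f['cx'])/f['fx'],-(v-f['cy'])/f['fy'],-1.0])
    return np.array(f['origin']),rot(f['orientation'])@d
def onz(f,u,v,z):
    o,d=ray(f,u,v); return o+d*(z-o[2])/d[2]
def proj(f,p):
    c=rot(f['orientation']).T@(np.array(p)-np.array(f['origin']))
    return f['cx']+f['fx']*c[0]/-c[2], f['cy']-f['fy']*c[1]/-c[2]
def tri(rs):
    A=np.zeros((3,3));b=np.zeros(3)
    for o,d in rs:
        d=d/np.linalg.norm(d);P=np.eye(3)-np.outer(d,d);A+=P;b+=P@o
    p=np.linalg.solve(A,b)
    return p,[np.linalg.norm(np.cross(d/np.linalg.norm(d),p-o)) for o,d in rs]
E
python3 - <<'E'
from h import *
fs={n:r.grab_frame(n) for n in("scene","side","wrist")}
for n,f in fs.items():
    print(n,{k:np.round(f[k],4).tolist() for k in f if k!='color'})
    cv2.imwrite(f'pics/{n}0.png',f['color'])
s=fs['scene']['color'];t=fs['side']['color']
cv2.imwrite('pics/a0.png',cv2.resize(s,(800,600)));cv2.imwrite('pics/b0.png',cv2.resize(t,(800,600)))
o=r.get_obs();print(o)
E
```

```text
scene {'fx': 366.1269, 'fy': 366.1269, 'cx': 252.5941, 'cy': 194.6715, 'origin': [0.8202, 0.5843, 0.7821], 'orientation': [0.2384, 1.0159, 2.5251]}
side {'fx': 376.0252, 'fy': 376.0252, 'cx': 259.9619, 'cy': 193.1027, 'origin': [0.3624, -0.7104, 0.8962], 'orientation': [0.7295, -0.105, -0.2277]}
wrist {'fx': 280.0885, 'fy': 280.0885, 'cx': 253.8809, 'cy': 192.3264, 'origin': [0.3034, -0.6062, 0.3727], 'orientation': [-0.2368, 0.166, -1.199]}
{'clock': 0.15, 'joints': array([ 1.09889009,  0.47762421,  0.02234971,  1.55617351, -0.01149737,
        1.10932967, -0.0830583 ]), 'qvel': array([ 0.00073128, -0.00384878,  0.00010399, -0.00361184,  0.00022388,
        0.00046233, -0.00098342]), 'tau': array([ 2.37621476e-03, -5.96926081e+01,  1.61011253e+00, -2.81493849e+01,
        1.26860279e-02,  6.42806321e-03, -2.03322696e-05]), 'tcp_pos': array([ 0.24003335, -0.63043054,  0.2475612 ]), 'orientation': array([ 2.02315868,  0.37366093, -2.02388743]), 'contact_force': array([-0.08238567,  0.28904395,  0.39795368]), 'moment': array([0.03540738, 0.01095046, 0.03073141]), 'grip_width': 0.08530703563094529}
```

View pics/a0.png

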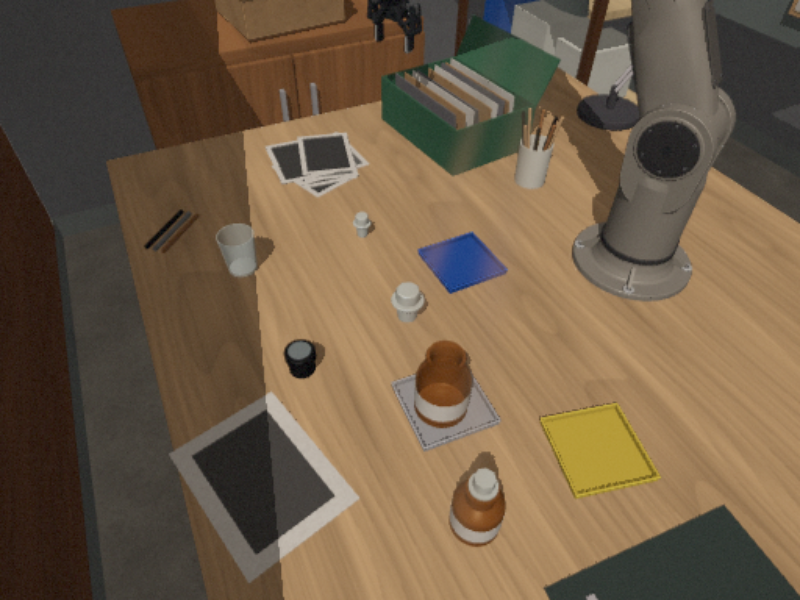

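View pics/b0.png

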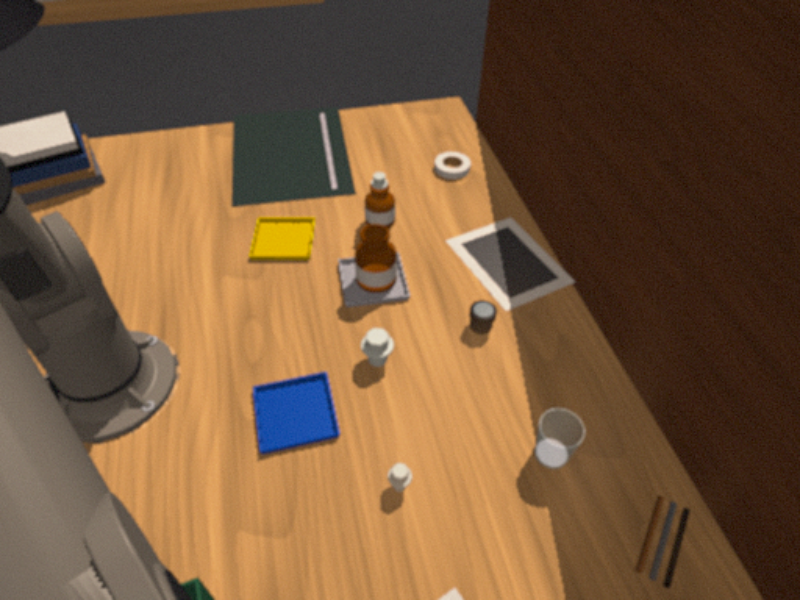

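The scene view shows the large stopper with its knob top near (407,290) of 800x600 and the open bottle mouth near (446,352). In the side view these are at about (376,337) and (375,232). The steel tray is under the bottle, the small stopper is well away, and the closed bottle is beyond the open one.

```bash
python3 - <<'E'
from h import *
fs={n:r.grab_frame(n) for n in("scene","side","wrist")}
k=.64
for nm,a,b in(("knob",(407,289),(376,337)),("mouth",(446,352),(375,232)),("closed top",(484,479),(379,178)),("small",(362,216),(400,470)),("loupe",(300,350),(483,308))):
    print(nm,*[np.round(x,4) for x in tri([ray(fs['scene'],a[0]*k,a[1]*k),ray(fs['side'],b[0]*k,b[1]*k)])])
o=r.get_obs();T=rot(o['orientation']);w=fs['wrist']
print(T.round(3)); print('cam in tool',T.T@(w['origin']-o['tcp_pos']),'\n',(T.T@rot(w['orientation'])).round(3))
E
```

```text
knob [ 0.4836 -0.0583  0.0684] [0.0009 0.0009]
mouth [0.5246 0.1442 0.1377] [0.001 0.001]
closed top [0.5734 0.3315 0.1242] [0.0005 0.0005]
small [ 0.4658 -0.3085  0.0508] [0.0008 0.0008]
loupe [ 0.6999 -0.0213  0.0508] [0.0009 0.0009]
[[-0.     0.356 -0.935]
 [ 0.001 -0.935 -0.356]
 [-1.    -0.001  0.   ]]
cam in tool [-0.12519361 -0.00027204 -0.06781975] 
 [[ 0.001  0.269 -0.963]
 [ 1.    -0.     0.001]
 [ 0.    -0.963 -0.269]]
```

>>> apply_moves(
  increments="85 0.002 -0.028 -0.027 0 0 0;85 0.002 -0.028 -0.027 0 0 0;85 0.002 -0.028 -0.027 0 0 0;85 0.002 -0.028 -0.027 0 0 0;85 0.002 -0.028 -0.027 0 0 0;85 0.002 -0.028 -0.027 0 0 0;85 0.002 -0.028 -0.027 0 0 0;85 0.002 -0.028 -0.027 0 0 0",
)

```text
clock: 1.1
tcp_pos: [0.3628, -0.3432, 0.2324]
orientation: [2.023, 0.371, -2.023]
contact_force: [0.5, -0.2, 0.0]
grip_width: 0.0849
```

>>> apply_moves(
  increments="85 0.002 -0.028 -0.027 0 0 0;85 0.002 -0.028 -0.027 0 0 0;85 0.002 -0.028 -0.027 0 0 0;85 0.002 -0.028 -0.027 0 0 0;85 0.002 -0.028 -0.027 0 0 0;85 0.002 -0.028 -0.027 0 0 0;85 0.002 -0.028 -0.027 0 0 0;85 0 0 0 0 0 0",
)

```text
clock: 1.9
tcp_pos: [0.4712, -0.0886, 0.2186]
orientation: [2.021, 0.382, -2.017]
contact_force: [0.3, -0.4, 0.5]
grip_width: 0.0848
```

```bash
python3 - <<'E'
from h import *
f=r.grab_frame('wrist');o=r.get_obs()
print(o['clock'],o['tcp_pos'],o['joints'].round(2),o['contact_force'])
c=f['color'];u,v=proj(f,[.4836,-.0583,.068]);print(u,v,proj(f,[.5246,.1442,.13]))
cv2.imwrite('pics/w1.png',cv2.resize(c,(768,576),interpolation=cv2.INTER_CUBIC))
E
```

```text
1.95 [ 0.47014816 -0.09155846  0.21842895] [ 0.34  0.21 -0.31  2.03  0.08  0.92 -1.22] [-0.54889959 -0.68491759  0.03037952]
230.5617293271587 161.96092441061927 (np.float64(-38.23976723763815), np.float64(12.17449063610934))
```

View pics/w1.png

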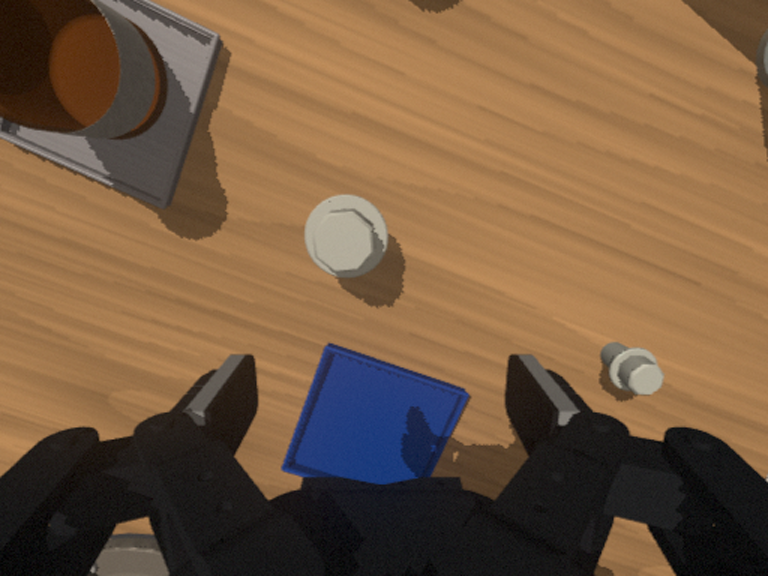

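The wrist view shows the stopper's knob at about (343,239) of 768x576, with the fingers pointing at the blue tray below it and the bottle in the tray at upper left. I'll measure the knob next.

```bash
cat > knob.py <<'E'
from h import *
f=r.grab_frame('wrist');o=r.get_obs()
g=cv2.cvtColor(f['color'],cv2.COLOR_BGR2GRAY)
hsv=cv2.cvtColor(f['color'],cv2.COLOR_BGR2HSV)
m=((hsv[...,1]<70)&(hsv[...,2]>120)).astype('uint8')
n,l,s,c=cv2.connectedComponentsWithStats(m)
u,v=proj(f,[.4836,-.0583,.05]);cand=[i for i in range(1,n) if s[i,4]>300]
i=min(cand,key=lambda i:np.hypot(*(c[i]-(u,v))))
ct=max(cv2.findContours((l==i).astype('uint8'),0,1)[0],key=cv2.contourArea)
e=cv2.fitEllipse(cv2.convexHull(ct));print('flange ell',e,s[i],'onz.045',onz(f,*e[0],.045).round(4))
P=np.array([onz(f,*p[0],.043) for p in cv2.convexHull(ct)]);(a,rad)=cv2.minEnclosingCircle(P[:,:2].astype('float32'));print('circ',a,rad)
x0,y0,w,h=s[i,:4];k=8
cr=g[y0-3:y0+h+3,x0-3:x0+w+3];cv2.imwrite(f'pics/kn{o["clock"]:.2f}.png',cv2.resize(cr,None,fx=k,fy=k,interpolation=cv2.INTER_CUBIC));print('crop',x0-3,y0-3)
print(o['clock'],o['tcp_pos'])
E
python3 knob.py; ls pics
```

```text
flange ell ((227.40199279785156, 153.94427490234375), (52.538536071777344, 55.935054779052734), 69.14604949951172) [ 201  128   55   54 2103] onz.045 [ 0.4851 -0.055   0.045 ]
circ (0.4833545982837677, -0.0561547689139843) 0.030086608603596687
crop 198 125
2.0 [ 0.46937836 -0.09354556  0.21828957]
a0.png
b0.png
kn2.00.png
scene0.png
side0.png
w1.png
wrist0.png
```

View pics/kn2.00.png

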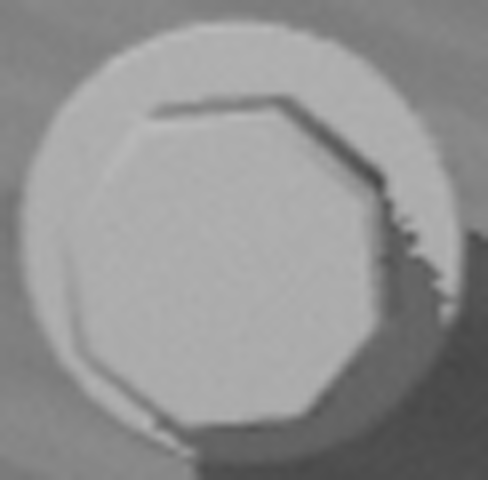

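The crop shows the octagonal top clearly, with corners near (145,118), (272,108), (372,192), (380,320), (300,414), (185,428) and (82,345).

```bash
python3 - <<'E'
from h import *
f=r.grab_frame('wrist');o=r.get_obs();T=rot(o['orientation'])
C=[(145,118),(272,108),(372,192),(380,320),(300,414),(185,428),(82,345),(70,240)]
px=[(198+(u+.5)/8-.5,125+(v+.5)/8-.5) for u,v in C]
P=np.array([onz(f,*p,.069)[:2] for p in px])
print('top ctr',P.mean(0), 'r',np.hypot(*(P-P.mean(0)).T).round(4))
a=0
for i in range(8):
    d=P[(i+1)%8]-P[i];a+=np.hypot(*d)*np.exp(8j*np.arctan2(d[1],d[0]))
print('flat yaw mod45',np.degrees(np.angle(a))/8, abs(a))
print('tool y yaw',np.degrees(np.arctan2(T[1,1],T[0,1])),'tilt',T[:,0])
# heights by two views: scene+wrist on knob top
s=cv2.cvtColor(r.grab_frame('scene')['color'],cv2.COLOR_BGR2HSV);F=r.grab_frame('scene')
cu=np.mean(px,0);print('wrist top px',cu,'scene tri',tri([ray(f,*cu),ray(F,407*.64,289*.64)]))
print(o['tcp_pos'])
# bottle mouth later
E
```

```text
top ctr [ 0.48340241 -0.05814728] r [0.0209 0.0208 0.0206 0.0198 0.0199 0.0204 0.0202 0.0194]
flat yaw mod45 -18.4686264301505 0.11613051991228472
tool y yaw -69.16249145785451 tilt [-3.64062282e-04 -4.10591142e-04 -9.99999849e-01]
wrist top px [225.78125  158.390625] scene tri (array([ 0.48406065, -0.05822824,  0.06868289]), [np.float64(0.0005363172925353489), np.float64(0.0005363172925353128)])
[ 0.46898671 -0.09473725  0.21824353]
```

>>> apply_moves(
  increments="85 0 0 0 -0.42 0 0;85 0 0 0 -0.41 0 0;85 0.01 -0.013 -0.015 0 0 0;85 0.03 -0.013 -0.014 0 0 0;85 0.03 0 0 0 0 0;85 0.03 0 0 0 0 0;85 0 0 0 0 0 0;85 0 0 0 0 0 0",
)

```text
clock: 2.95
tcp_pos: [0.4834, -0.0589, 0.1186]
orientation: [1.964, 0.462, -1.966]
contact_force: [0.7, 0.9, 0.5]
grip_width: 0.0854
```

```bash
cat > st.py <<'E'
from h import *
import sys
o=r.get_obs();T=rot(o['orientation'])
print(o['clock'],o['tcp_pos'].round(4),'yaw y',np.degrees(np.arctan2(T[1,1],T[0,1])).round(2),'xaxis',T[:,0].round(4),o['contact_force'].round(2),o['moment'].round(2),round(o['grip_width'],4))
if len(sys.argv)>3: print('tool delta',(T.T@(np.array(sys.argv[1:4],float)-o['tcp_pos'])).round(4))
E
python3 st.py .4836 -.058 .066
```

```text
2.95 [ 0.4834 -0.0589  0.1186] yaw y -63.55 xaxis [-9.e-04 -2.e-04 -1.e+00] [0.67 0.87 0.52] [ 0.01 -0.04 -0.02] 0.0854
tool delta [ 0.0526 -0.0007 -0.0007]
```

>>> apply_moves(
  increments="85 0.015 0 0 0 0 0;85 0.015 -0.001 -0.001 0 0 0;85 0.012 0 0 0 0 0;85 0.01 0 0 0 0 0;85 0 0 0 0 0 0;60 0 0 0 0 0 0;36 0 0 0 0 0 0;36 0 0 0 0 0 0",
  squeeze=60,
)

```text
clock: 3.75
tcp_pos: [0.4844, -0.0567, 0.0668]
orientation: [1.965, 0.463, -1.963]
contact_force: [-0.1, -0.1, -0.1]
grip_width: 0.0434
```

>>> apply_moves(
  increments="30 0 0 0 0 0 0;30 0 0 0 0 0 0;30 0 0 0 0 0 0;30 0 0 0 0 0 0;30 0 0 0 0 0 0;30 0 0 0 0 0 0;30 0 0 0 0 0 0;30 0 0 0 0 0 0",
  squeeze=60,
)

```text
clock: 4.55
tcp_pos: [0.4845, -0.0566, 0.0671]
orientation: [1.964, 0.463, -1.962]
contact_force: [-1.4, 0.9, 4.6]
grip_width: 0.0382
```

```bash
python3 st.py .4836 -.058 .066
```

```text
4.55 [ 0.4845 -0.0566  0.0671] yaw y -63.45 xaxis [ 1.1e-03 -2.0e-04 -1.0e+00] [-1.45  0.93  4.61] [0.01 0.27 0.01] 0.0382
tool delta [0.0011 0.0008 0.0014]
```

>>> apply_moves(
  increments="30 -0.01 0 0 0 0 0;30 -0.025 0 0 0 0 0;30 -0.03 0 0 0 0 0;30 -0.03 0 0 0 0 0;30 -0.035 0 0 0 0 0;30 -0.03 0 0 0 0 0;30 -0.015 0 0 0 0 0;30 0 0 0 0 0 0",
  squeeze=80,
)

```text
clock: 5.35
tcp_pos: [0.4853, -0.0566, 0.2442]
orientation: [1.968, 0.461, -1.958]
contact_force: [-0.3, 0.6, -1.1]
grip_width: 0.0384
```

```bash
python3 - <<'E'
from h import *
f=r.grab_frame('wrist');s=r.grab_frame('scene');t=r.grab_frame('side')
for n,x in zip('wst',(f,s,t)): cv2.imwrite(f'pics/{n}2.png',x['color'])
o=r.get_obs();p=o['tcp_pos']
def crop(F,q,h,k):
    u,v=map(int,proj(F,q));u=min(max(u,h),512-h);v=min(max(v,h),384-h);print((u-h,v-h));return cv2.resize(F['color'][v-h:v+h,u-h:u+h],(k,k),interpolation=cv2.INTER_CUBIC)
m=[.52,.05,.16]
cv2.imwrite('pics/c2.png',np.hstack([crop(s,m,95,400),crop(t,m,95,400)]))
E
python3 st.py .5246 .1442 .24
```

```text
(173, 95)
(149, 69)
5.5 [ 0.4832 -0.0567  0.2405] yaw y -63.45 xaxis [-0.0015  0.     -1.    ] [ 0.03  0.84 -0.68] [ 0.04 -0.05 -0.01] 0.038
tool delta [ 0.0004 -0.1612 -0.1268]
```

View pics/c2.png

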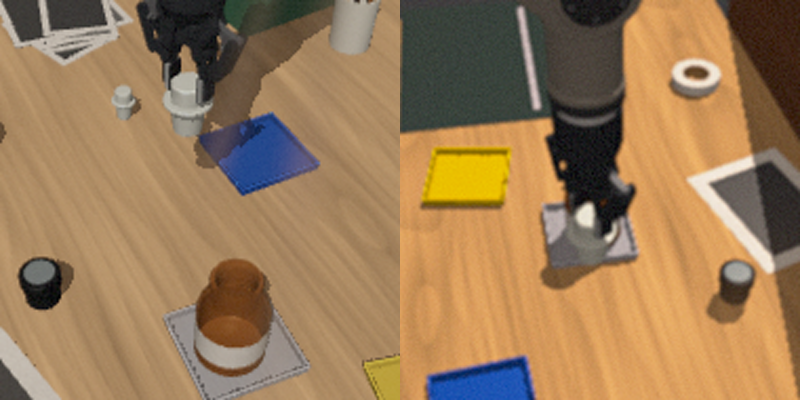

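The stopper is held upright in the fingers, and the bottle and tray are undisturbed. I'll move halfway towards the bottle and look at the mouth.

>>> apply_moves(
  increments="30 0 -0.015 -0.012 0 0 0;30 0 -0.025 -0.02 0 0 0;30 -0.005 -0.025 -0.02 0 0 0;30 -0.005 -0.015 -0.012 0 0 0;30 0 0 0 0 0 0;30 0 0 0 0 0 0;30 0 0 0 0 0 0;30 0 0 0 0 0 0",
)

```text
clock: 6.3
tcp_pos: [0.5051, 0.0422, 0.2506]
orientation: [1.963, 0.461, -1.966]
contact_force: [-0.9, 0.5, -1.3]
grip_width: 0.0379
```

```bash
python3 - <<'E'
from h import *
f=r.grab_frame('wrist');cv2.imwrite('pics/w3.png',f['color'])
cv2.imwrite('pics/w3v.png',cv2.resize(f['color'],(800,600),interpolation=cv2.INTER_CUBIC))
np.savez('w3',**f);print(proj(f,[.5246,.1442,.133]))
E
python3 st.py .5246 .1442 .24
```

```text
(np.float64(155.91198164374705), np.float64(120.16490176918855))
6.35 [0.5052 0.0424 0.2509] yaw y -63.55 xaxis [-8.e-04 -5.e-04 -1.e+00] [ 0.19 -0.49 -0.98] [ 0.02  0.05 -0.04] 0.0381
tool delta [ 0.0108 -0.0825 -0.0627]
```

View pics/w3v.png

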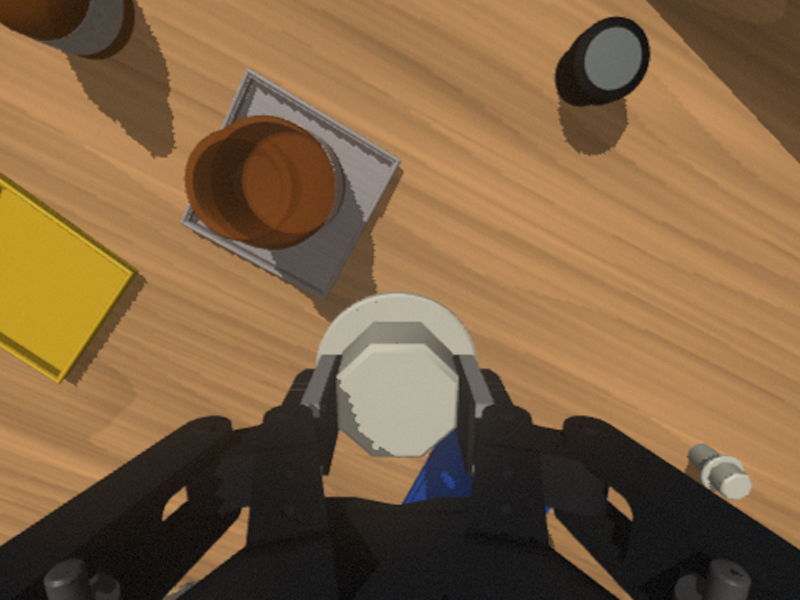

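The stopper sits squarely between the pads, with its knob centre near (398,400). The bottle mouth is near (240,182), and its rim needs a closer look.

```bash
python3 - <<'E'
from h import *
f=dict(np.load('w3.npz'));c=f['color'][65:165,110:230].astype(float)
s=cv2.imread('pics/scene0.png')[210:282,250:330].astype(float)
t=cv2.imread('pics/side0.png')[135:195,205:285].astype(float)
up=lambda a,w,h:cv2.resize(np.clip(255*(a/255)**.6,0,255).astype('uint8'),(w,h),interpolation=cv2.INTER_CUBIC)
a=up(c,720,600);cv2.imwrite('pics/m3.png',a)
b=np.hstack([up(s,400,360),up(t,400,300) if 0 else cv2.copyMakeBorder(up(t,400,300),0,60,0,0,0)]);cv2.imwrite('pics/m3b.png',b)
E
```

```text
(no output)
```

View pics/m3.png

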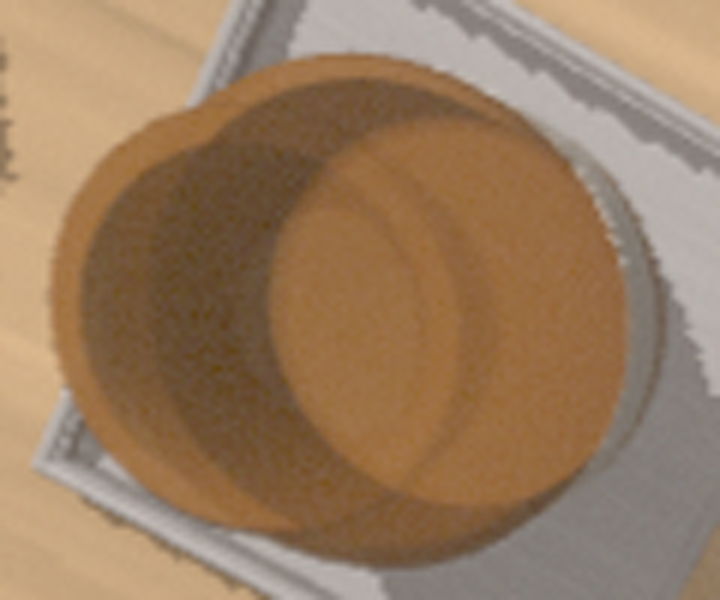

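View pics/m3b.png

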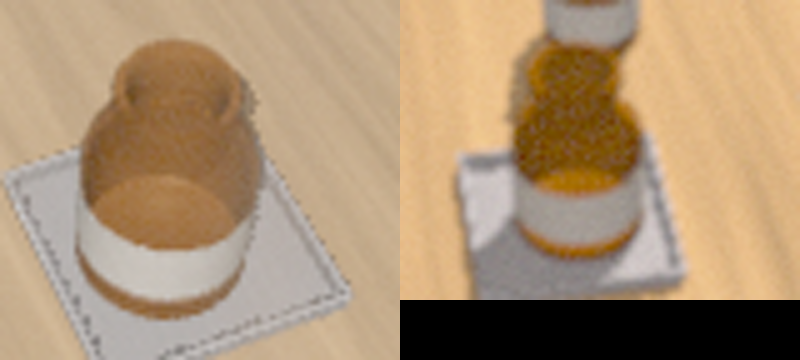

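```bash
python3 - <<'E'
from h import *
from scipy.optimize import least_squares
f=dict(np.load('w3.npz'))
C=np.array([(52,300),(60,235),(95,170),(140,130),(190,108),(70,390),(100,440),(145,490),(205,525),(255,532)])
px=(C+.5)/6-.5+[110,65]
for z in(.128,.133,.138):
    P=np.array([onz(f,*p,z)[:2] for p in px])
    q=least_squares(lambda q:np.hypot(*(P-q[:2]).T)-q[2],[.52,.14,.03])
    q2=least_squares(lambda q:np.hypot(*(P-q).T)-.03,[.52,.14])
    print(z,q.x.round(4),(q.fun*1e3).round(1),'fixed r',q2.x.round(4),(q2.fun*1e3).round(1))
fs={n:r.grab_frame(n) for n in('scene','side')}
a=ray(fs['scene'],250+178/5-.4,210+83/5-.4);b=ray(fs['side'],205+175/5-.4,135+68/5-.4)
w=ray(f,*proj(f,[*q2.x,.138]))
print('scene+side',tri([a,b]),'three',tri([a,b,w]),'scene+wrist',tri([a,w]))
for n,d in(('scene',(178,83)),):pass
print('onz scene',onz(fs['scene'],250+178/5-.4,210+83/5-.4,.133),'side',onz(fs['side'],205+175/5-.4,135+68/5-.4,.133))
# held knob centre
o=r.get_obs();k=onz(f,398*.64-.2,400*.64-.2,o['tcp_pos'][2]+.002);print('held knob',k,'tcp',o['tcp_pos'])
# tray centre from wrist corners (rim z .012)
T=[onz(f,u*.64,v*.64,.012)[:2] for u,v in((250,72),(399,162),(322,297),(184,221))];print('tray',np.mean(T,0),T)
E
```

```text
0.128 [0.5237 0.1479 0.03  ] [-0.2  0.   0.   0.   0.  -0.  -0.2  0.3  0.4 -0.4] fixed r [0.5237 0.148 ] [-0.2  0.   0.   0.   0.1 -0.  -0.2  0.3  0.4 -0.4]
0.133 [0.5246 0.1464 0.0294] [-0.2  0.   0.   0.   0.  -0.  -0.2  0.3  0.4 -0.4] fixed r [0.5249 0.1458] [ 0.   0.1 -0.1 -0.2 -0.4  0.1 -0.1  0.2  0.2 -0.9]
0.138 [0.5254 0.1449 0.0288] [-0.2  0.   0.   0.   0.  -0.  -0.2  0.3  0.4 -0.4] fixed r [0.5262 0.1435] [ 0.2  0.2 -0.1 -0.5 -0.8  0.3  0.   0.2 -0.1 -1.3]
scene+side (array([0.52481388, 0.14597255, 0.13692491]), [np.float64(0.000194959244605686), np.float64(0.00019495924460571557)]) three (array([0.52507569, 0.14516078, 0.1365815 ]), [np.float64(0.0005444074087701371), np.float64(0.000997966051947598), np.float64(0.001389219261987452)]) scene+wrist (array([0.52497709, 0.14465053, 0.13516639]), [np.float64(0.0007420250089920575), np.float64(0.0007420250089920801)])
onz scene [0.52321416 0.14326402 0.133     ] side [0.52548096 0.15050823 0.133     ]
held knob [0.50650452 0.0428921  0.25312988] tcp [0.50536383 0.04276888 0.25112988]
tray [0.51722018 0.14580032] [array([0.58536253, 0.20598106]), array([0.57745827, 0.0765951 ]), array([0.44864291, 0.0864651 ]), array([0.45741704, 0.21416003])]
```

```bash
python3 st.py .524 .1457 .25
```

```text
6.45 [0.5054 0.0428 0.2511] yaw y -63.52 xaxis [-3.e-04 -2.e-04 -1.e+00] [ 0.26 -0.13 -0.97] [0.02 0.01 0.02] 0.0381
tool delta [ 0.0011 -0.0838 -0.0626]
```

>>> apply_moves(
  increments="30 0 -0.015 -0.011 0 0 0;30 0 -0.025 -0.019 0 0 0;30 0 -0.025 -0.019 0 0 0;30 0 -0.014 -0.01 0 0 0;30 0 -0.005 -0.004 0 0 0;30 0 0 0 0 0 0;30 0 0 0 0 0 0;30 0 0 0 0 0 0",
)

```text
clock: 7.25
tcp_pos: [0.5244, 0.1452, 0.2512]
orientation: [1.964, 0.46, -1.965]
contact_force: [-1.0, -1.0, -0.2]
grip_width: 0.0381
```

```bash
python3 - <<'E'
from h import *
fs={n:r.grab_frame(n) for n in('scene','side')}
def up(F,q,h):
    u,v=map(int,proj(F,q));return cv2.resize(F['color'][v-h:v+h,u-h:u+h],(400,400),interpolation=cv2.INTER_CUBIC)
cv2.imwrite('pics/c4.png',np.hstack([up(F,[.525,.146,.15],50) for F in fs.values()]))
E
python3 st.py .524 .1457 .185
```

```text
7.35 [0.5244 0.1456 0.2513] yaw y -63.55 xaxis [ 0.e+00 -5.e-04 -1.e+00] [ 0.13  0.27 -1.09] [0.01 0.01 0.04] 0.0383
tool delta [ 0.0663 -0.0003  0.0003]
```

View pics/c4.png

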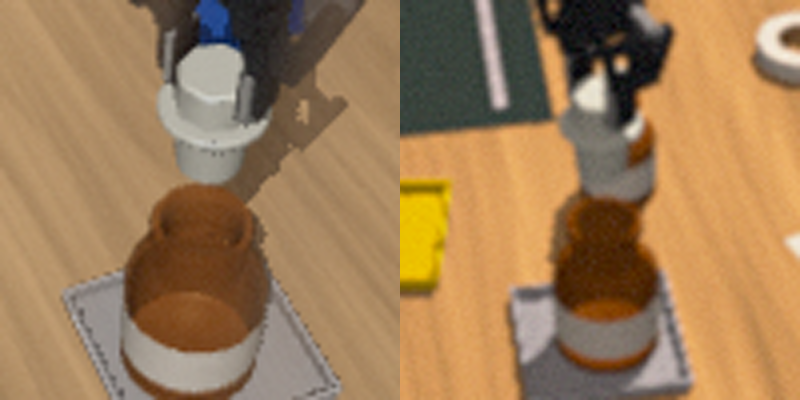

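The stopper hangs in line with the bottle's axis in both views. Now I'll lower it.

>>> apply_moves(
  increments="30 0.01 0 0 0 0 0;30 0.015 0 0 0 0 0;30 0.015 0 0 0 0 0;30 0.012 0 0 0 0 0;30 0.008 0 0 0 0 0;30 0.004 0 0 0 0 0;30 0 0 0 0 0 0;30 0 0 0 0 0 0",
)

```text
clock: 8.15
tcp_pos: [0.5247, 0.147, 0.1877]
orientation: [1.964, 0.463, -1.963]
contact_force: [-0.4, -0.2, -0.8]
grip_width: 0.0382
```

```bash
python3 st.py .524 .1457 .175
```

```text
8.15 [0.5247 0.147  0.1877] yaw y -63.45 xaxis [ 7.e-04  3.e-04 -1.e+00] [-0.43 -0.24 -0.82] [ 0.01  0.01 -0.01] 0.0382
tool delta [0.0127 0.0008 0.0012]
```

>>> apply_moves(
  increments="30 0.0012 0 0 0 0 0;30 0.0012 0 0 0 0 0;30 0.0012 0 0 0 0 0;30 0.0012 0 0 0 0 0;30 0.0012 0 0 0 0 0;30 0.0012 0 0 0 0 0;30 0.0012 0 0 0 0 0;30 0 0 0 0 0 0",
)

```text
clock: 8.95
tcp_pos: [0.5242, 0.1467, 0.1787]
orientation: [1.963, 0.463, -1.964]
contact_force: [-0.2, 0.3, -1.0]
grip_width: 0.038
```

>>> apply_moves(
  increments="30 0.0005 0 0 0 0 0;30 0.0005 0 0 0 0 0;30 0.0005 0 0 0 0 0;30 0.0005 0 0 0 0 0;30 0.0005 0 0 0 0 0;30 0.0005 0 0 0 0 0;30 0.0005 0 0 0 0 0;30 0 0 0 0 0 0",
)

```text
clock: 9.75
tcp_pos: [0.5243, 0.1468, 0.1753]
orientation: [1.964, 0.463, -1.964]
contact_force: [-0.2, -0.1, -0.2]
grip_width: 0.0381
```

>>> apply_moves(
  increments="30 0.0004 0 0 0 0 0;30 0.0004 0 0 0 0 0;30 0.0004 0 0 0 0 0;30 0.0004 0 0 0 0 0;30 0.0004 0 0 0 0 0;30 0.0004 0 0 0 0 0;30 0 0 0 0 0 0;30 0 0 0 0 0 0",
)

```text
clock: 10.55
tcp_pos: [0.5243, 0.1468, 0.173]
orientation: [1.964, 0.463, -1.964]
contact_force: [-0.9, 1.1, -0.6]
grip_width: 0.0387
```

>>> apply_moves(
  increments="30 0.0004 0 0 0 0 0;30 0.0004 0 0 0 0 0;30 0.0004 0 0 0 0 0;30 0.0004 0 0 0 0 0;30 0.0004 0 0 0 0 0;30 0 0 0 0 0 0;30 0 0 0 0 0 0;30 0 0 0 0 0 0",
)

```text
clock: 11.35
tcp_pos: [0.5244, 0.1469, 0.171]
orientation: [1.964, 0.463, -1.963]
contact_force: [0.7, 1.1, -0.8]
grip_width: 0.0379
```

>>> apply_moves(
  increments="30 0.0004 0 0 0 0 0;30 0.0004 0 0 0 0 0;30 0.0004 0 0 0 0 0;30 0.0004 0 0 0 0 0;30 0.0004 0 0 0 0 0;30 0 0 0 0 0 0;30 0 0 0 0 0 0;30 0 0 0 0 0 0",
)

```text
clock: 12.15
tcp_pos: [0.5245, 0.1469, 0.1691]
orientation: [1.964, 0.463, -1.963]
contact_force: [1.6, 1.2, 0.6]
grip_width: 0.0382
```

>>> apply_moves(
  increments="30 0.0003 0 0 0 0 0;30 0.0003 0 0 0 0 0;30 0.0003 0 0 0 0 0;30 0 0 0 0 0 0;30 0 0 0 0 0 0;30 0 0 0 0 0 0;30 0 0 0 0 0 0;30 0 0 0 0 0 0",
)

```text
clock: 12.95
tcp_pos: [0.5244, 0.1468, 0.1682]
orientation: [1.964, 0.463, -1.963]
contact_force: [2.1, 1.0, 1.4]
grip_width: 0.0384
```

```bash
python3 st.py .5245 .147 .17
```

```text
12.95 [0.5244 0.1468 0.1682] yaw y -63.45 xaxis [ 2.e-04  0.e+00 -1.e+00] [2.1  1.   1.43] [ 0.28 -0.44  0.02] 0.0384
tool delta [-0.0018 -0.0001 -0.0002]
```

>>> apply_moves(
  increments="30 0 0 -0.0004 0 0 0;30 0 0 -0.0004 0 0 0;30 0 0 0 0 0 0;30 0 0 0 0 0 0;30 0 0 0 0 0 0;30 0 0 0 0 0 0;30 0 0 0 0 0 0;30 0 0 0 0 0 0",
)

```text
clock: 13.75
tcp_pos: [0.5248, 0.147, 0.1679]
orientation: [1.963, 0.463, -1.964]
contact_force: [0.6, 0.8, -1.3]
grip_width: 0.0383
```

```bash
python3 st.py .5245 .147 .17
```

```text
13.75 [0.5248 0.147  0.1679] yaw y -63.45 xaxis [-6.e-04 -3.e-04 -1.e+00] [ 0.64  0.85 -1.3 ] [ 0.1  -0.19 -0.01] 0.0383
tool delta [-0.0021 -0.0001  0.0003]
```

>>> apply_moves(
  increments="30 0.0003 0 -0.0003 0 0 0;30 0.0003 -0.0001 0 0 0 0;30 0.0003 0 0 0 0 0;30 0.0003 0 0 0 0 0;30 0.0003 0 0 0 0 0;30 0 0 0 0 0 0;30 0 0 0 0 0 0;30 0 0 0 0 0 0",
)

```text
clock: 14.55
tcp_pos: [0.5251, 0.1473, 0.1666]
orientation: [1.963, 0.463, -1.964]
contact_force: [-1.5, -0.7, 1.0]
grip_width: 0.038
```

>>> apply_moves(
  increments="30 0.0003 0 0 0 0 0;30 0.0003 0 0 0 0 0;30 0.0003 0 0 0 0 0;30 0.0003 0 0 0 0 0;30 0 0 0 0 0 0;30 0 0 0 0 0 0;30 0 0 0 0 0 0;30 0 0 0 0 0 0",
)

```text
clock: 15.35
tcp_pos: [0.5254, 0.1474, 0.1662]
orientation: [1.964, 0.463, -1.963]
contact_force: [-2.3, -2.2, 9.5]
grip_width: 0.0383
```

>>> apply_moves(
  increments="30 -0.0006 0 0 0 0 0;30 0 0 0 0 0 0;52 0 0 0 0 0 0;52 0 0 0 0 0 0;52 0 0 0 0 0 0;52 0 0 0 0 0 0;52 0 0 0 0 0 0;52 0 0 0 0 0 0",
)

```text
clock: 16.15
tcp_pos: [0.5253, 0.1474, 0.166]
orientation: [1.964, 0.463, -1.964]
contact_force: [-0.3, -0.7, -0.1]
grip_width: 0.052
```

```bash
python3 - <<'E'
from h import *
fs={n:r.grab_frame(n) for n in('scene','side')}
w=r.grab_frame('wrist')
def up(F,q,h):
    u,v=map(int,proj(F,q));return cv2.resize(F['color'][v-h:v+h,u-h:u+h],(400,400),interpolation=cv2.INTER_CUBIC)
cv2.imwrite('pics/c5.png',np.hstack([up(fs['scene'],[.525,.146,.13],45),up(w,[.525,.147,.168],80)]))
E
python3 st.py
```

```text
16.3 [0.5253 0.1474 0.166 ] yaw y -63.45 xaxis [ 1.e-04  0.e+00 -1.e+00] [ 0.14 -0.76 -0.42] [-0.01  0.01  0.02] 0.0518
```

View pics/c5.png

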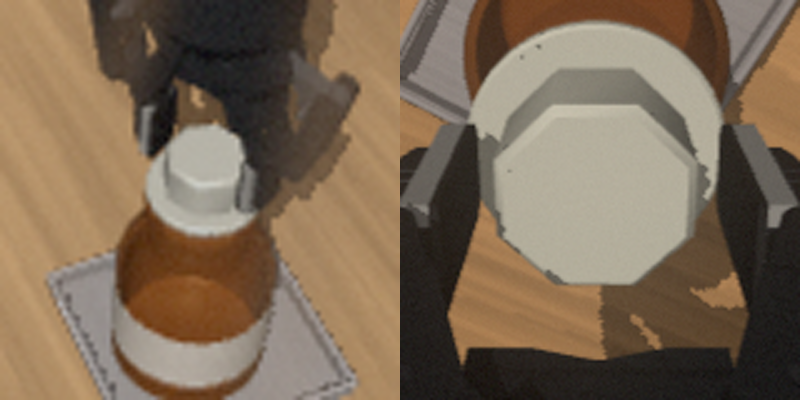

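The view shows the stopper seated upright and free between the open pads, with the flange a few mm above the lip. I'll press from above with shut fingertips, so that no sideways grip disturbs the centring.

>>> apply_moves(
  increments="60 0 0 0 0 0 0;60 -0.008 0.0004 0.0008 0 0 0;60 -0.012 0 0 0 0 0;60 -0.015 0 0 0 0 0;30 -0.005 0 0 0 0 0;0 0 0 0 0 0 0;0 0 0 0 0 0 0;0 0 0 0 0 0 0",
)

```text
clock: 17.1
tcp_pos: [0.5244, 0.1465, 0.2055]
orientation: [1.963, 0.463, -1.965]
contact_force: [0.1, 0.7, 0.7]
grip_width: 0.0016
```

>>> apply_moves(
  increments="0 0 0 0 0 0 0;0 0 0 0 0 0 0;0 0.005 0 0 0 0 0;0 0.005 0 0 0 0 0;0 0.003 0 0 0 0 0;0 0 0 0 0 0 0;0 0 0 0 0 0 0;0 0 0 0 0 0 0",
)

```text
clock: 17.9
tcp_pos: [0.5248, 0.1468, 0.1931]
orientation: [1.964, 0.463, -1.963]
contact_force: [0.5, 0.9, -0.4]
grip_width: -0.0002
```

```bash
python3 - <<'E'
from h import *
w=r.grab_frame('wrist');cv2.imwrite('pics/c6.png',w['color'][100:384,100:420])
E
python3 st.py
```

```text
17.95 [0.5249 0.1468 0.1932] yaw y -63.45 xaxis [ 3.e-04  1.e-04 -1.e+00] [-0.24  0.39 -0.44] [-0.04 -0.04 -0.02] -0.0001
```

View pics/c6.png

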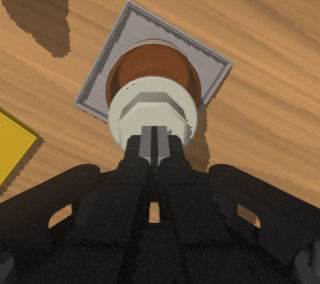

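The shut fingertips stand over the middle of the knob. I'll descend to contact.

>>> apply_moves(
  increments="0 0.001 0 0 0 0 0;0 0.001 0 0 0 0 0;0 0.001 0 0 0 0 0;0 0.001 0 0 0 0 0;0 0.001 0 0 0 0 0;0 0.001 0 0 0 0 0;0 0 0 0 0 0 0;0 0 0 0 0 0 0",
)

```text
clock: 18.75
tcp_pos: [0.5247, 0.1467, 0.187]
orientation: [1.964, 0.463, -1.964]
contact_force: [-0.2, 0.2, 1.0]
grip_width: -0.0001
```

>>> apply_moves(
  increments="0 0.0003 0 0 0 0 0;0 0.0003 0 0 0 0 0;0 0.0003 0 0 0 0 0;0 0.0003 0 0 0 0 0;0 0 0 0 0 0 0;0 0 0 0 0 0 0;0 0 0 0 0 0 0;0 0 0 0 0 0 0",
)

```text
clock: 19.55
tcp_pos: [0.5247, 0.1467, 0.1858]
orientation: [1.964, 0.463, -1.964]
contact_force: [0.2, 0.3, 0.5]
grip_width: 0.0001
```

>>> apply_moves(
  increments="0 0.0003 0 0 0 0 0;0 0.0003 0 0 0 0 0;0 0.0003 0 0 0 0 0;0 0.0003 0 0 0 0 0;0 0 0 0 0 0 0;0 0 0 0 0 0 0;0 0 0 0 0 0 0;0 0 0 0 0 0 0",
)

```text
clock: 20.35
tcp_pos: [0.5249, 0.1468, 0.185]
orientation: [1.964, 0.463, -1.963]
contact_force: [-0.8, -0.6, 5.5]
grip_width: -0.0001
```

>>> apply_moves(
  increments="0 0.0002 0 0 0 0 0;0 0.0002 0 0 0 0 0;0 0.0002 0 0 0 0 0;0 0 0 0 0 0 0;0 0 0 0 0 0 0;0 0 0 0 0 0 0;0 0 0 0 0 0 0;0 0 0 0 0 0 0",
)

```text
clock: 21.15
tcp_pos: [0.5251, 0.1468, 0.185]
orientation: [1.965, 0.463, -1.963]
contact_force: [-2.0, -1.8, 9.4]
grip_width: 0.0002
```

>>> apply_moves(
  increments="0 0.0003 0 0.0002 0 0 0;0 0.0003 0 0.0002 0 0 0;0 0.0003 0 0 0 0 0;0 0.0003 0 0 0 0 0;0 0 0 0 0 0 0;0 0 0 0 0 0 0;0 0 0 0 0 0 0;0 0 0 0 0 0 0",
)

```text
clock: 21.95
tcp_pos: [0.5252, 0.1469, 0.1848]
orientation: [1.966, 0.463, -1.961]
contact_force: [-4.8, -0.9, 16.8]
grip_width: 0.0005
```

```bash
python3 st.py
```

```text
21.95 [0.5252 0.1469 0.1848] yaw y -63.46 xaxis [ 2.4e-03  2.0e-04 -1.0e+00] [-4.75 -0.93 16.77] [-0.43  0.92  0.04] 0.0005
```

>>> apply_moves(
  increments="0 0.0003 -0.0002 0.0004 0 0 0;0 0.0002 0 0.0001 0 0 0;0 0 0 0 0 0 0;0 0 0 0 0 0 0;0 0 0 0 0 0 0;0 0 0 0 0 0 0;0 0 0 0 0 0 0;0 0 0 0 0 0 0",
)

```text
clock: 22.75
tcp_pos: [0.5251, 0.1469, 0.1848]
orientation: [1.967, 0.463, -1.96]
contact_force: [-3.3, -2.2, 18.3]
grip_width: 0.0001
```

>>> apply_moves(
  increments="0 0 0 0 0 0 0;0 0 0 0 0 0 0;0 0 0 0 0 0 0;0 0 0 0 0 0 0;0 0 0 0 0 0 0;0 0 0 0 0 0 0;0 0 0 0 0 0 0;0 0 0 0 0 0 0",
)

```text
clock: 23.55
tcp_pos: [0.5251, 0.1469, 0.1848]
orientation: [1.967, 0.463, -1.96]
contact_force: [-3.8, -1.6, 18.7]
grip_width: 0.0001
```

>>> apply_moves(
  increments="0 -0.001 0 0 0 0 0;0 -0.002 0 0 0 0 0;0 -0.005 0 0 0 0 0;0 -0.015 0 0 0 0 0;0 -0.03 0 0 0 0 0;0 -0.04 0 0 0 0 0;0 -0.03 0 0 0 0 0;0 0 0 0 0 0 0",
)

```text
clock: 24.35
tcp_pos: [0.5258, 0.1475, 0.3098]
orientation: [1.972, 0.464, -1.956]
contact_force: [0.8, 0.8, 0.9]
grip_width: 0.0
```

>>> apply_moves(
  increments="0 0 0.02 0.02 0 0 0;0 0 0.03 0.03 0 0 0;0 0 0.03 0.03 0 0 0;0 0 0.02 0.02 0 0 0;0 0 0 0 0 0 0;0 0 0 0 0 0 0;0 0 0 0 0 0 0;0 0 0 0 0 0 0",
)

```text
clock: 25.15
tcp_pos: [0.4793, 0.0137, 0.3051]
orientation: [1.962, 0.466, -1.963]
contact_force: [-0.0, -0.5, -0.0]
grip_width: -0.0003
```

```bash
python3 - <<'E'
from h import *
fs={n:r.grab_frame(n) for n in('scene','side')}
w=r.grab_frame('wrist');np.savez('w7',**w)
def up(F,q,h):
    u,v=map(int,proj(F,q));u=min(max(u,h),512-h);v=min(max(v,h),384-h);print(u-h,v-h);return cv2.resize(F['color'][v-h:v+h,u-h:u+h],(400,400),interpolation=cv2.INTER_CUBIC)
cv2.imwrite('pics/c7.png',np.hstack([up(fs['scene'],[.525,.146,.11],50),up(w,[.525,.147,.15],70)]))
E
python3 st.py
```

```text
234 183
78 7
25.3 [0.4792 0.0131 0.3052] yaw y -63.36 xaxis [-2.e-04  2.e-04 -1.e+00] [ 0.34 -0.05 -0.15] [ 0.02 -0.03  0.03] 0.0002
```

View pics/c7.png

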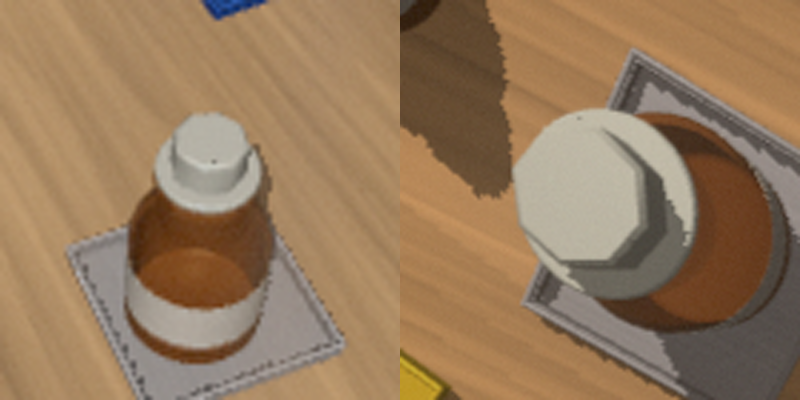

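The stopper sits upright in the bottle, which stands in its tray. One numeric check, then hand in.

```bash
python3 - <<'E'
from h import *
w=dict(np.load('w7.npz'));s=r.grab_frame('scene')
print(tri([ray(w,78+180/2.857-.3,7+198/2.857-.3),ray(s,234+212/4-.4,183+138/4-.4)]))
print(r.get_obs()['clock'],r.hand_in())
E
```

```text
(array([0.52425785, 0.14644447, 0.16879508]), [np.float64(8.830238384760065e-05), np.float64(8.830238384759752e-05)])
the job is handed in; nothing more can be done
25.35 None
```

The open amber bottle is now closed with the larger stopper, and the job was handed in at 25.4 s, well inside the 54 s limit.

- **Fitting:** I gripped the stopper by two knob flats and lowered it into the mouth until it met the taper at about 9.5 N. I then let go so it could centre itself.
- **Pressing:** I pushed straight down on the knob with the shut fingertips. The wrist read 16.8 to 18.7 N at the end of each of three calls over about 1.6 s. The highest reading I saw was 18.7 N, though forces are only reported at the end of each call. The fingertips sank only about 0.2 mm between first contact and full push.
- **Last checks:** The final picture shows the stopper upright, the bottle standing in its steel tray and the gripper clear of everything. The knob top measured (0.524, 0.146, 0.169), which puts the plug about 33 mm below the lip, inside the stated 26 to 38 mm.

- **Disagreements:** My triangulated lip height ranged from 135 to 138 mm across camera pairs, against 133 mm expected from the text. The contact force confirmed the actual seating. A sideways force of up to about 5 N built up while pressing, and I partly trimmed it out.

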